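Heft the sealed pots and stack them heaviest first

ROBOT

A 7-joint arm with a two-finger parallel gripper is mounted at the origin on a cart in front of the work surface, level with it; the furniture and walls round the work are solid. World frame = base frame: x ahead of the robot, y to its left, z up, the work surface at z = 0. Lengths are in m, angles in rad, forces in N, time in s.
With the tool pointing down it reaches from about 0.425 to 1.025 m from the base axis. Payload 9.4 kg.
Tool frame: the origin (TCP) lies at the very end of the fingers, on their centre line; the grasp point (between the pads) lies env.grip_point_offset behind it (env.grip_point_offset is the distance from the TCP to the grasp point, in m); z points along the fingers, y is the line along which they close (so a half turn about z gives the same grasp; the last joint's range is limited). The gripper opens to 85 mm and grips with 20 to 120 N. Pads are 22 mm wide; open, the fingers measure 114 mm over their backs; the gripper's body (76 mm by 85 mm) begins 54 mm behind the grasp point. The pads swing forward as they close: fully open they stand 13 mm farther back than shut.
Start: joints at [-1.31, 0.599, -0.003, 1.599, 0.002, 0.943, -0.08], TCP at [0.24, 0.684, 0.211] pointing down, gripper open.
Joint ranges: [-2.57, 2.57], [-0.35, 1.97], [-1.29, 1.29], [0.11, 2.56], [-1.05, 4.19], [0.11, 1.86], [-2.63, 2.63]. Speed limits (rad/s): [2.22, 2.22, 3.01, 3.01, 3.14, 3.14, 3.14].

INTERFACE

Orientations are given as [roll, pitch, yaw] about the fixed x, y, z axes, in that order (R = Rz(yaw) Ry(pitch) Rx(roll)).
In Python, from plant import env, vision gives the robot as it stands.
- The arm moves only by the shell command python3 -m pendant 'ROWS' [FORCE]. ROWS is a JSON object of lists of equal length, an entry for each row: "grip": the closure, from -1 (fully open) to 1 (shut); "linear": the shift along the tool's x, y, z as a fraction of full scale, a list of three; "yaw": the turn about the tool's z as a fraction of full scale. In form: {"grip": [grip, ...], "linear": [[dx, dy, dz], ...], "yaw": [yaw, ...]}. A call has exactly 5 rows; each row shifts and turns the commanded pose from where the row before left it, along the tool's axes as they then stand; what a row does not reach is not made up. Full scale, the value 1, is 0.03 m for a shift and 0.1 rad for a turn. A row lasts 1/12 s, in which the tool goes at most 41.7 mm and 7.16 degrees, less where a joint would pass 70% of its speed; a pose out of reach is approached as far as the arm can. A call with a number of a shift or a turn outside -1 to 1 is refused whole. A call with a gripper value outside its range is refused whole. The fingers move at their own pace and stop on an object; FORCE is the grip in N (left out, the last holds). Time passes only in rows, so rows that do not move let the fingers close, or fill a call up. It gives the time, the measured TCP pose, the force, the opening and the grip force at its end, in the units of the state.
- env.read_state(): the state, without advancing time (a new reading comes with each control period).
- vision.camera(name): name is "scene" or "side" or "wrist"; returns the picture (480x640x3 uint8, blue, green, red); there is no depth.
- vision.camera_params(name): a dict with "intrinsics" (3x3 intrinsics, pixels), "position" and "orientation" of the camera in the world. Camera axes: x right, y up, looking along -z (the intrinsics and any distortion apply to the point x, -y, -z); pixel columns grow to the right and rows downward; lengths in m; the calibration is good to about 2 mm. A picture is of the moment at which its call begins: read the wrist's pose just before it. camera_params takes no time and is no camera call; for the wrist camera it gives the pose at the moment of the call.
- env.close_job(): hands the job in; it is judged then, once.
The state is a dict: "clock": time; "joint_pos": joint angles; "dq": joint speeds; "joint_torque": joint torques, N m; "tcp_pos": TCP position; "orientation": TCP orientation; "ft_force": force on the tool from outside, world axes, zero at the start; "moment": the same for the moment, N m; "width": opening from 0.0 (shut) to 1.0 (fully open); "finger_force": force on a finger pad.
Only numpy, scipy, OpenCV 4.12 (cv2) and the standard library are available. Lean on these libraries where they do the work, as an engineer would, in place of code of your own. Each camera call takes 0.05 s, during which the arm holds its last target. There are 200 camera calls.

TASK

The three sealed sample pots on the tray look alike but weigh very different amounts. Heft them to find out, then stack all three upright in the stand, one on another between the guide posts: the heaviest first, at the bottom, then the middle one, and the lightest on top, neatly one above the other. Keep the pots upright, set them down without dropping them, and leave the two bottles and the mug standing where they are.

Things in the scene. Friction and masses are not known exactly. Their poses are not given: they have to be found in the camera images.
- pot_a: sealed sample pot, white with grey knurled screw lid: upright cylinder 56 mm diameter x 60 mm tall, flat foot and lid; origin at the centre of its underside. Starts upright on the tray among the bottles. The three pots look the same, but one weighs about 0.15 kg, one 0.38 kg, one 0.70 kg (all within 0.06 kg); which is which changes each time. The rigid contents have 3 mm of play.
- pot_b: sealed sample pot, white with grey knurled screw lid: upright cylinder 56 mm diameter x 60 mm tall, flat foot and lid; origin at the centre of its underside. Outwardly identical to pot_a; see there for the weights.
- pot_c: sealed sample pot, white with grey knurled screw lid: upright cylinder 56 mm diameter x 60 mm tall, flat foot and lid; origin at the centre of its underside. Outwardly identical to pot_a; see there for the weights.
- stand: fixed stacking stand: aluminium plate 110 (its x) x 100 (its y) x 10 mm, origin under its centre; four 8 mm steel posts with tapered tips at x +-29.5, y +-22.5 mm reach 80 mm above the bench. A pot fits between them with 5 mm to spare all round; a second on it stands 10 mm deep between them, the third clear above. Fingers closing along the stand's y pass between the posts (gaps 51 mm wide).
- stand_seat (a point): centre of the stand's upper plate face between the posts, 10 mm above the bench; axes as the stand's.
- tray: fixed shallow steel tray 180 (its x) x 280 (its y) mm, floor 4 mm above the bench, rim to 10 mm; origin under its centre. Carries the three pots and two bottles in any order, at least 80 mm apart centre to centre. Tray and stand are to the left and right of the robot, either way round.
- white_bottle: bystander: white reagent bottle with a screw cap, 50 mm diameter x 100 mm tall, loose, on the tray; origin at the centre of its underside.
- dropper_bottle: bystander: small brown dropper bottle, 34 mm diameter x 102 mm tall, loose, on the tray; origin at the centre of its underside.
- mug: bystander: white mug 77 mm across, 110 mm with its handle, 92 mm tall, loose, on the bench behind and between tray and stand; origin at the centre of its underside.
There are look-alikes about, which are no part of the job. Leave any orange or turquoise look-alike of the pot_a alone. What is shaped like the stand but green is not meant.

How it is judged:
By the outcome, as a careful person would: the job done as asked, in the order asked, and still so for the second after the job is handed in, with the robot touching nothing.
It also fails if it takes over 72 s, if anything falls off the work surface, if the arm or the gripper's body presses on something with over 40 N, if the wrist force passes 120 N, or if a joint passes its speed limit or range.

## Working session

There is one attempt and no reset: what is moved stays moved. The work goes in short steps, Python scripts to look and compute and a shell command to move; the robot and the scene stay as the last step left them, time stands still between calls to the robot, and variables do not carry over. Pictures are saved under pics/ and viewed, at most 10 in all, crops included, and the job is handed in when it is done.

```bash
ls; mkdir -p pics; python3 - <<'E'
from plant import env, vision
import cv2,numpy as np
s=env.read_state();print({k:np.round(v,3) for k,v in s.items()},env.grip_point_offset)
for n in ["scene","side"]:
    cv2.imwrite(f"pics/{n}0.png",vision.camera(n))
for n in ["scene","side","wrist"]:
    p=vision.camera_params(n);print(n,{k:np.round(v,3).tolist() for k,v in p.items()})
E
```

```text
pics
{'clock': np.float64(0.0), 'joint_pos': array([-1.31 ,  0.6  , -0.003,  1.6  ,  0.002,  0.943, -0.08 ]), 'dq': array([ 0.   , -0.   , -0.   ,  0.002,  0.002,  0.001,  0.001]), 'joint_torque': array([ 1.0000e-03, -7.7644e+01,  1.5650e+00, -2.5800e+01,  1.2000e-02,
        9.0000e-03,  0.0000e+00]), 'tcp_pos': array([0.24 , 0.684, 0.21 ]), 'orientation': array([-3.14 ,  0.   ,  2.804]), 'ft_force': array([-0.132, -0.822,  0.075]), 'moment': array([ 0.018, -0.007,  0.01 ]), 'finger_force': np.float64(0.0), 'width': np.float64(1.001)} 0.0187
scene {'intrinsics': [[482.462, 0.0, 325.563], [0.0, 482.462, 233.967], [0.0, 0.0, 1.0]], 'position': [-0.03, 0.528, 0.484], 'orientation': [1.084, 0.028, -2.315]}
side {'intrinsics': [[461.807, 0.0, 323.153], [0.0, 461.807, 232.699], [0.0, 0.0, 1.0]], 'position': [0.136, -0.285, 0.917], 'orientation': [0.553, -0.01, -1.038]}
wrist {'intrinsics': [[385.64, 0.0, 314.423], [0.0, 385.64, 240.548], [0.0, 0.0, 1.0]], 'position': [0.177, 0.707, 0.374], 'orientation': [-0.266, 0.002, 1.233]}
```

View pics/scene0.png

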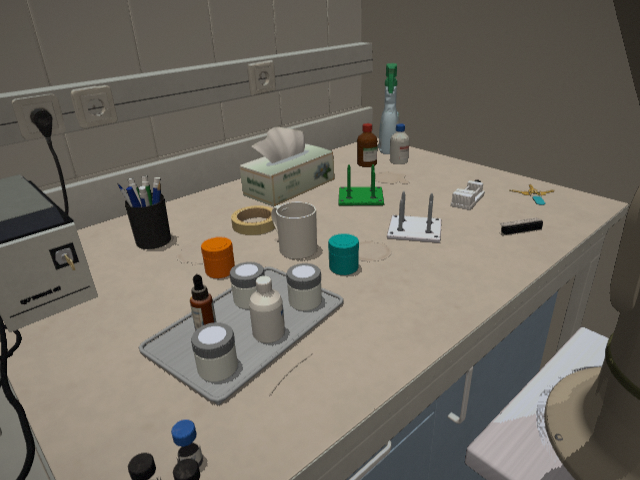

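View pics/side0.png

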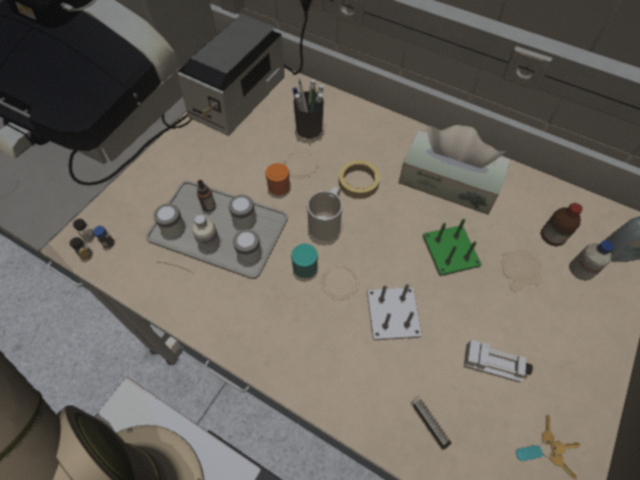

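The scene view shows three grey-lidded white pots at scene px (246,272), (304,272) and (214,338). Side view has them at (241,205), (247,240) and (167,215). The orange (217,257) and turquoise (343,254) pots are look-alikes. The white or aluminium four-post plate at scene (415,228), side (395,313), fits the stand, and the green one at side (452,249) does not. Next I measure these and confirm with a crop.

```bash
cat > h.py <<'E'
from plant import env, vision
import cv2,numpy as np
from scipy.spatial.transform import Rotation as Ro
def cam(n):
    p=vision.camera_params(n)
    o=np.array(p["orientation"]); R=Ro.from_euler("xyz",o).as_matrix() if o.size==3 else o
    return np.array(p["intrinsics"]),np.array(p["position"]),R
def ray(c,uv,z):
    K,t,R=c; uv=np.atleast_2d(uv).astype(float)
    d=np.c_[(uv[:,0]-K[0,2])/K[0,0],-(uv[:,1]-K[1,2])/K[1,1],-np.ones(len(uv))]@R.T
    return t+d*((z-t[2])/d[:,2])[:,None]
def proj(c,P):
    K,t,R=c; q=(np.atleast_2d(P)-t)@R
    return np.c_[K[0,0]*q[:,0]/-q[:,2]+K[0,2],-K[1,1]*q[:,1]/-q[:,2]+K[1,2]]
def blob(mask,seed,r):
    m=np.zeros_like(mask);u,v=seed;m[v-r:v+r,u-r:u+r]=mask[v-r:v+r,u-r:u+r]
    n,l,s,c=cv2.connectedComponentsWithStats(m)
    i=1+np.argmax(s[1:,4]); return (l==i).astype(np.uint8),s[i,4],c[i]
E
python3 - <<'E'
from h import *
im={n:cv2.imread(f"pics/{n}0.png") for n in("scene","side")}
S={"scene":[(246,272),(304,272),(214,338)],"side":[(241,205),(247,240),(167,215)]}
for n in S:
    c=cam(n); h=cv2.cvtColor(im[n],cv2.COLOR_BGR2HSV)
    for s in S[n]:
        p=h[s[1]-3:s[1]+4,s[0]-3:s[0]+4].reshape(-1,3).mean(0)
        m=((h[...,2]>p[2]-25)&(h[...,1]<60)).astype(np.uint8)
        b,a,ct=blob(m,s,20)
        print(n,s,p.round(),a,ct.round(1),ray(c,ct,.064).round(4))
n="side";c=cam(n);h=cv2.cvtColor(im[n],cv2.COLOR_BGR2HSV)
p=h[300,395];print(p)
m=((h[...,2]>130)&(h[...,1]<28)).astype(np.uint8)
b,a,ct=blob(m,(395,313),40); ys,xs=np.nonzero(b)
w=ray(c,np.c_[xs,ys],.01)[:,:2].astype(np.float32)
(cx,cy),(ww,hh),an=cv2.minAreaRect(w*1000);print("stand",a,cx,cy,ww,hh,an)
bx=cv2.boxPoints(((cx,cy),(ww,hh),an))/1000
q=proj(c,np.c_[bx,np.full(4,.01)])
A=cv2.resize(im["side"][265:365,335:455],None,fx=4,fy=4)
cv2.polylines(A,[((q-[335,265])*4).astype(np.int32)],True,(0,0,255),1)
B=cv2.resize(im["scene"][240:400,140:350],None,fx=2.5,fy=2.5)
V=np.zeros((850,530,3),np.uint8);V=np.zeros((400,1010,3),np.uint8);V[:400,:480]=A;V[:400,485:1010]=B
cv2.imwrite("pics/crop0.png",cv2.resize(V,(800,317)))
E
```

```text
scene (246, 272) [110.  16. 205.] 194 [246.2 269.8] [[0.5626 0.1762 0.064 ]]
scene (304, 272) [110.  16. 208.] 196 [303.3 271.1] [[0.4928 0.1124 0.064 ]]
scene (214, 338) [111.  17. 207.] 365 [211.7 334.6] [[0.4584 0.3034 0.064 ]]
side (241, 205) [114.   9. 166.] 434 [243.9 190.5] [[0.5991 0.1886 0.064 ]]
side (247, 240) [114.   9. 166.] 187 [245.4 239.2] [[0.4946 0.1096 0.064 ]]
side (167, 215) [110.   9. 164.] 381 [154.4 205.9] [[0.4611 0.3352 0.064 ]]
[111  11 169]
stand 1964 531.5241088867188 -233.29190063476562 109.17986297607422 100.47359466552734 34.0131721496582
```

View pics/crop0.png

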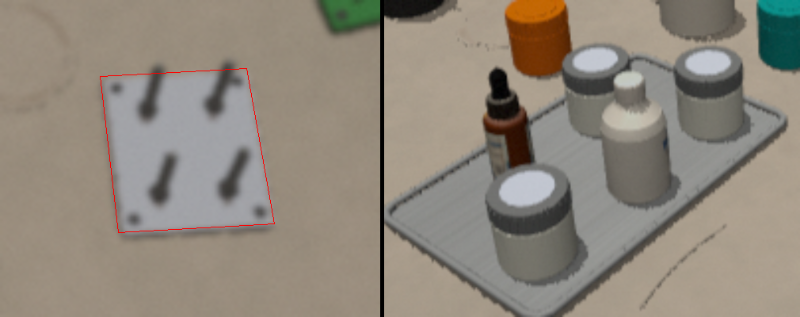

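The crop confirms the aluminium stand: the red box fits its plate at 109x100 mm, and the posts' long spacing runs along its 34° axis. It also shows the three white, grey-lidded pots, which are not the orange or turquoise ones. Next I refine the pots and bottles using both views.

```bash
python3 - <<'E'
from h import *
im={n:cv2.imread(f"pics/{n}0.png") for n in("scene","side")}
P=np.array([[.5626,.1762,.064],[.4936,.111,.064],[.4584,.3034,.064]])
c=cam("side");q=proj(c,P)
h=cv2.cvtColor(im["side"],cv2.COLOR_BGR2HSV)
for p,u in zip(P,q):
    u=u.round().astype(int)
    for T in (145,155):
        b,a,ct=blob(((h[...,2]>T)&(h[...,1]<40)).astype(np.uint8),u,9)
        print(u,T,a,ct.round(1),ray(c,ct,.064)[0,:2].round(4))
# bottles: top points in scene / side
for nm,z,a,b in(("white",.104,(263,282),(200,218)),("dropper",.106,(197,279),(202,182)),("mugTop",.092,(297,212),(324,207)),("turq",.06,(343,243),(305,253)),("orange",.06,(217,245),(277,172))):
    print(nm,ray(cam("scene"),a,z)[0,:2].round(3),ray(c,b,z)[0,:2].round(3))
E
```

```text
[239 204] 145 153 [240.3 203.8] [0.5646 0.1739]
[239 204] 155 136 [240.4 203.9] [0.5645 0.1736]
[245 239] 145 182 [245.5 239.3] [0.4946 0.1095]
[245 239] 155 160 [245.4 239.2] [0.4945 0.1097]
[165 213] 145 160 [165.6 212.9] [0.4594 0.3012]
[165 213] 155 138 [165.8 213. ] [0.4594 0.3007]
white [0.462 0.211] [0.471 0.203]
dropper [0.533 0.276] [0.548 0.258]
mugTop [0.627 0.012] [ 0.637 -0.002]
turq [ 0.519 -0.004] [ 0.533 -0.017]
orange [0.678 0.162] [0.686 0.156]
```

```bash
for i in 1 ; do :; done
python3 -m pendant '{"grip":[-1,-1,-1,-1,-1],"linear":[[0,0,0],[0,0,0],[0,0,0],[0,0,0],[0,0,0]],"yaw":[1,1,1,1,1]}' 60
python3 -m pendant '{"grip":[-1,-1,-1,-1,-1],"linear":[[0,0,0],[0,0,0],[0,0,0],[0,0,0],[0,0,0]],"yaw":[1,1,1,1,1]}'
python3 -m pendant '{"grip":[-1,-1,-1,-1,-1],"linear":[[0,0,0],[0,0,0],[0,0,0],[0,0,0],[0,0,0]],"yaw":[1,1,1,1,1]}'
python3 -m pendant '{"grip":[-1,-1,-1,-1,-1],"linear":[[0,0,0],[0,0,0],[0,0,0],[0,0,0],[0,0,0]],"yaw":[1,1,1,1,1]}'
python3 -m pendant '{"grip":[-1,-1,-1,-1,-1],"linear":[[0,0,0],[0,0,0],[0,0,0],[0,0,0],[0,0,0]],"yaw":[1,1,0.1,0,0]}'
cat >> h.py <<'E'
A1=(.5637,.1750);A2=(.4938,.1107);A3=(.4590,.3018);ST=(.5315,-.2333);YAW=np.radians(34)
def go(x,y,z):
    "tool-frame shift in full-scale units, for TCP target"
    s=env.read_state();p=np.array(s["tcp_pos"]);R=Ro.from_euler("xyz",s["orientation"]).as_matrix()
    d=R.T@(np.array([x,y,z])-p)/.03
    dy=s["orientation"][2]-YAW
    print("tcp",p.round(4),"rpy",np.round(s["orientation"],3),"shift",d.round(2),"yaw",round(dy/.1,2),"F",np.round(s["ft_force"],1),"w",round(float(s["width"]),3),"t",round(float(s["clock"]),2))
E
python3 -c "
from h import *
for a in (A3,A1,A2,ST): go(*a,.21)"
```

```text
clock: 0.52
tcp_pos: [0.2402, 0.6838, 0.2103]
orientation: [-3.141, 0.0, 2.299]
ft_force: [0.1, -0.3, -1.0]
width: 0.997
finger_force: 0.0
clock: 0.93
tcp_pos: [0.2401, 0.6838, 0.2103]
orientation: [-3.141, 0.001, 1.799]
ft_force: [0.3, 0.1, 0.2]
width: 1.0
finger_force: 0.0
clock: 1.35
tcp_pos: [0.24, 0.6838, 0.2103]
orientation: [-3.142, 0.001, 1.299]
ft_force: [-0.1, -0.3, -0.4]
width: 1.006
finger_force: 0.0
clock: 1.77
tcp_pos: [0.24, 0.6838, 0.2103]
orientation: [3.141, 0.001, 0.799]
ft_force: [0.6, -0.1, 0.4]
width: 0.997
finger_force: 0.0
clock: 2.18
tcp_pos: [0.2401, 0.6839, 0.2105]
orientation: [3.141, 0.0, 0.597]
ft_force: [0.2, -0.7, -0.4]
width: 1.0
finger_force: 0.0
tcp [0.2401 0.6839 0.2105] rpy [3.141 0.    0.597] shift [-1.13 14.64  0.02] yaw 0.04 F [ 0.2 -0.7 -0.4] w 1.0 t 2.18
tcp [0.2401 0.6839 0.2105] rpy [3.141 0.    0.597] shift [-0.62 20.09  0.03] yaw 0.04 F [ 0.2 -0.7 -0.4] w 1.0 t 2.18
tcp [0.2401 0.6839 0.2105] rpy [3.141 0.    0.597] shift [-3.75 20.56  0.03] yaw 0.04 F [ 0.2 -0.7 -0.4] w 1.0 t 2.18
tcp [0.2401 0.6839 0.2105] rpy [3.141 0.    0.597] shift [-9.160e+00  3.075e+01  3.000e-02] yaw 0.04 F [ 0.2 -0.7 -0.4] w 1.0 t 2.18
```

```bash
python3 -m pendant '{"grip":[-1,-1,-1,-1,-1],"linear":[[-0.08,0.97,0],[-0.08,0.97,0],[-0.08,0.97,0],[-0.08,0.97,0],[-0.08,0.97,0]],"yaw":[0,0,0,0,0]}' >/dev/null
python3 -m pendant '{"grip":[-1,-1,-1,-1,-1],"linear":[[-0.08,0.97,0],[-0.08,0.97,0],[-0.08,0.97,0],[-0.08,0.97,0],[-0.08,0.97,0]],"yaw":[0,0,0,0,0]}' >/dev/null
python3 -m pendant '{"grip":[-1,-1,-1,-1,-1],"linear":[[-0.08,0.97,0],[-0.08,0.97,0],[-0.08,0.97,0],[-0.08,0.97,0],[-0.08,0.97,0]],"yaw":[0,0,0,0,0]}' >/dev/null
python3 -m pendant '{"grip":[-1,-1,-1,-1,-1],"linear":[[0,0,0],[0,0,0],[0,0,0],[0,0,0],[0,0,0]],"yaw":[0,0,0,0,0]}' 
python3 - <<'E'
from h import *
go(*A3,.03)
c=cam("wrist");im=vision.camera("wrist");h=cv2.cvtColor(im,cv2.COLOR_BGR2HSV)
for a in(A3,A1,A2):
    u=proj(c,[*a,.064])[0].round().astype(int);print(u)
    if 30<u[0]<610 and 30<u[1]<450:
        T=h[u[1]-3:u[1]+4,u[0]-3:u[0]+4,2].mean()-25
        b,n,ct=blob(((h[...,2]>T)&(h[...,1]<60)).astype(np.uint8),u,30);print(T,n,ct,ray(c,ct,.064)[0].round(4))
    cv2.drawMarker(im,tuple(int(k) for k in u),(0,0,255))
cv2.imwrite("pics/w1.png",im)
E
```

```text
clock: 3.85
tcp_pos: [0.4541, 0.3032, 0.2107]
orientation: [-3.141, 0.0, 0.596]
ft_force: [-0.7, 0.3, 0.7]
width: 1.001
finger_force: 0.0
tcp [0.4541 0.3032 0.2107] rpy [-3.141  0.     0.596] shift [0.11 0.13 6.02] yaw 0.03 F [-0.7  0.3  0.7] w 1.001 t 3.85
[321 215]
149.6326530612245 1102 [322.48275862 207.88747731] [0.4648 0.304  0.064 ]
[523 197]
149.10204081632654 1647 [525.70795386 195.20400729] [0.5657 0.174  0.064 ]
[524 304]
147.9387755102041 1309 [525.50649351 302.90450726] [0.4952 0.1098 0.064 ]
```

View pics/w1.png

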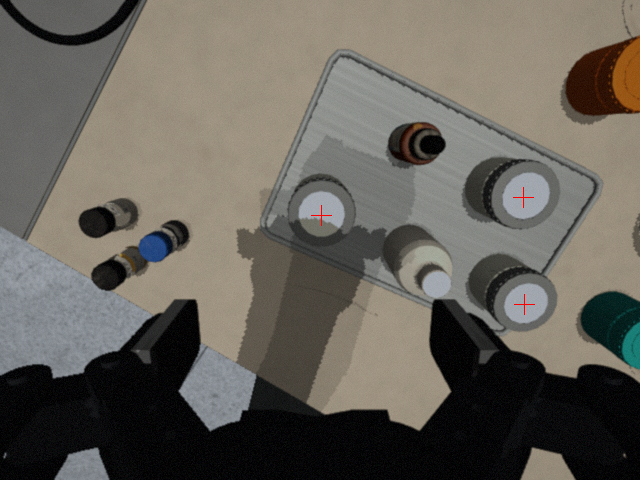

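The wrist view shows the markers centred on the three lids, at (321,215), (523,197) and (524,304), with the fingers clear of the bottles. I descend on the first pot and heft it.

```bash
python3 -m pendant '{"grip":[-0.7,-0.7,-0.7,-0.7,-0.7],"linear":[[0.11,0.13,0],[0,0,1],[0,0,1],[0,0,1],[0,0,1]],"yaw":[0.03,0,0,0,0]}' >/dev/null
python3 -m pendant '{"grip":[-0.7,-0.7,-0.7,-0.7,-0.7],"linear":[[0,0,1],[0,0,0.7],[0,0,0.58],[0,0,0],[0,0,0]],"yaw":[0,0,0,0,0]}' 
python3 -m pendant '{"grip":[1,1,1,1,1],"linear":[[0,0,0],[0,0,0],[0,0,0],[0,0,0],[0,0,0]],"yaw":[0,0,0,0,0]}' 60
python3 -m pendant '{"grip":[1,1,1,1,1],"linear":[[0,0,0],[0,0,0],[0,0,0],[0,0,-0.3],[0,0,-0.4]],"yaw":[0,0,0,0,0]}'
python3 -m pendant '{"grip":[1,1,1,1,1],"linear":[[0,0,0],[0,0,0],[0,0,0],[0,0,0],[0,0,0]],"yaw":[0,0,0,0,0]}'
python3 -m pendant '{"grip":[1,1,1,1,1],"linear":[[0,0,0],[0,0,0],[0,0,0],[0,0,0],[0,0,0]],"yaw":[0,0,0,0,0]}'
python3 -c "
from h import *
go(*A3,.022)"
```

```text
clock: 4.73
tcp_pos: [0.4596, 0.3004, 0.0218]
orientation: [3.141, 0.002, 0.591]
ft_force: [0.7, -0.5, -0.0]
width: 0.851
finger_force: 0.0
clock: 5.15
tcp_pos: [0.4604, 0.3011, 0.024]
orientation: [3.142, -0.002, 0.591]
ft_force: [-0.5, -2.0, 8.7]
width: 0.637
finger_force: 63.9
clock: 5.57
tcp_pos: [0.4593, 0.3008, 0.0441]
orientation: [-3.141, 0.0, 0.591]
ft_force: [0.1, 0.2, -1.9]
width: 0.632
finger_force: 63.7
clock: 5.98
tcp_pos: [0.4593, 0.3006, 0.043]
orientation: [3.142, 0.001, 0.591]
ft_force: [0.6, -0.2, -2.1]
width: 0.635
finger_force: 63.7
clock: 6.4
tcp_pos: [0.4596, 0.3006, 0.0433]
orientation: [3.142, 0.0, 0.591]
ft_force: [0.5, -0.0, -1.0]
width: 0.635
finger_force: 63.7
tcp [0.4596 0.3006 0.0433] rpy [3.142 0.    0.591] shift [ 0.01 -0.04  0.71] yaw -0.03 F [ 0.5 -0.  -1. ] w 0.635 t 6.4
```

About 1–2 N, so this is most likely the lightest. I set it back and heft the next one.

```bash
python3 -m pendant '{"grip":[1,1,1,1,1],"linear":[[0,0,0.3],[0,0,0.25],[0,0,0.12],[0,0,0],[0,0,0]],"yaw":[0,0,0,0,0]}'
python3 -m pendant '{"grip":[-0.7,-0.7,-0.7,-0.7,-0.7],"linear":[[0,0,0],[0,0,0],[0,0,0],[0,0,-0.7],[0,0,-1]],"yaw":[0,0,0,0,0]}'
python3 -m pendant '{"grip":[-0.7,-0.7,-0.7,-0.7,-0.7],"linear":[[0,0,-1],[0,0,-1],[0.1,1,0],[0.1,1,0],[0.1,1,0]],"yaw":[0,0,0,0,0]}'
python3 -m pendant '{"grip":[-0.7,-0.7,-0.7,-0.7,-0.7],"linear":[[0.1,1,0],[0.1,1,0],[0,0.4,0],[0,0,0],[0,0,0]],"yaw":[0,0,0,0,0]}'
python3 - <<'E'
from h import *
go(*A1,.022)
c=cam("wrist");im=vision.camera("wrist");cv2.imwrite("pics/w2.png",im)
for a in(A3,A1,A2): print(proj(c,[*a,.064])[0].round())
E
```

```text
clock: 6.82
tcp_pos: [0.4593, 0.3007, 0.0239]
orientation: [-3.14, -0.0, 0.591]
ft_force: [-3.9, -1.3, 20.2]
width: 0.636
finger_force: 65.8
clock: 7.23
tcp_pos: [0.4584, 0.2997, 0.0725]
orientation: [3.141, 0.005, 0.59]
ft_force: [0.2, 0.7, 0.2]
width: 0.849
finger_force: 0.0
clock: 7.65
tcp_pos: [0.5176, 0.2313, 0.1346]
orientation: [-3.142, -0.001, 0.594]
ft_force: [-0.6, 0.3, -0.1]
width: 0.853
finger_force: 0.0
clock: 8.07
tcp_pos: [0.5621, 0.1741, 0.1338]
orientation: [-3.141, 0.001, 0.589]
ft_force: [-0.3, 0.5, -0.7]
width: 0.852
finger_force: 0.0
tcp [0.5621 0.1741 0.1338] rpy [-3.141e+00  1.000e-03  5.890e-01] shift [0.06 0.01 3.73] yaw -0.04 F [-0.3  0.5 -0.7] w 0.852 t 8.07
[ 61. 267.]
[317. 242.]
[338. 372.]
```

View pics/w2.png

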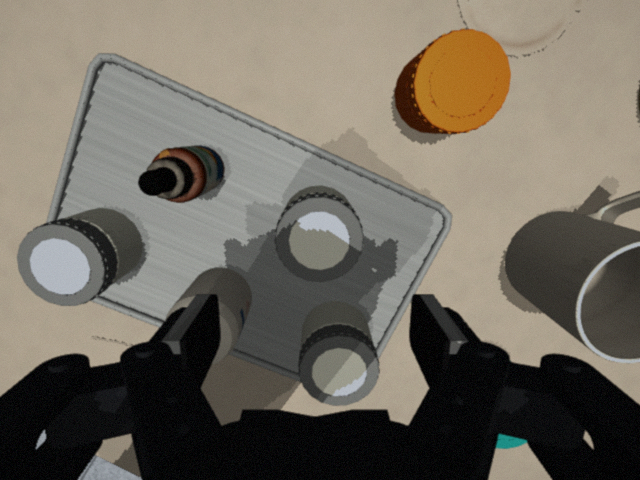

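The wrist view shows pot 1 still standing at (60,265), and pot 2's lid at (319,240) lines up with the predicted (317,242). I descend and heft it.

```bash
python3 -m pendant '{"grip":[-0.7,-0.7,-0.7,-0.7,-0.7],"linear":[[0.06,0,1],[0,0,1],[0,0,1],[0,0,0.65],[0,0,0]],"yaw":[0,0,0,0,0]}' >/dev/null
python3 -m pendant '{"grip":[1,1,1,1,1],"linear":[[0,0,0],[0,0,0],[0,0,0],[0,0,0],[0,0,0]],"yaw":[0,0,0,0,0]}' 60
python3 -m pendant '{"grip":[1,1,1,1,1],"linear":[[0,0,0],[0,0,0],[0,0,0],[0,0,-0.3],[0,0,-0.4]],"yaw":[0,0,0,0,0]}'
python3 -m pendant '{"grip":[1,1,1,1,1],"linear":[[0,0,0],[0,0,0],[0,0,0],[0,0,0],[0,0,0]],"yaw":[0,0,0,0,0]}' | grep force
python3 -m pendant '{"grip":[1,1,1,1,1],"linear":[[0,0,0],[0,0,0],[0,0,0],[0,0,0],[0,0,0]],"yaw":[0,0,0,0,0]}' | grep force
python3 -c "
from h import *
go(*A1,.022)"
```

```text
clock: 8.95
tcp_pos: [0.5641, 0.1761, 0.0261]
orientation: [3.141, -0.002, 0.591]
ft_force: [-1.7, -0.7, 6.6]
width: 0.635
finger_force: 65.5
clock: 9.37
tcp_pos: [0.5628, 0.1758, 0.0458]
orientation: [-3.141, 0.002, 0.591]
ft_force: [-0.1, -0.0, -6.2]
width: 0.631
finger_force: 65.8
ft_force: [-0.7, -0.5, -6.9]
finger_force: 65.9
ft_force: [0.6, 0.5, -7.7]
finger_force: 65.9
tcp [0.5638 0.1755 0.0457] rpy [3.142 0.    0.591] shift [-0.01  0.01  0.79] yaw -0.03 F [ 0.6  0.5 -7.7] w 0.632 t 10.2
```

About 7 N, so this is the heaviest (the remaining pot must be the middle one). I carry it to the stand.

```bash
python3 -m pendant '{"grip":[1,1,1,1,1],"linear":[[0,0,-0.8],[0,0,-1],[0,0,-1],[0,0,-1],[-0.4,0.5,0]],"yaw":[0,0,0,0,0]}' >/dev/null
python3 -m pendant '{"grip":[1,1,1,1,1],"linear":[[-0.74,0.92,0],[-0.74,0.92,0],[-0.74,0.92,0],[-0.74,0.92,0],[-0.74,0.92,0]],"yaw":[0,0,0,0,0]}' |grep tcp
python3 -m pendant '{"grip":[1,1,1,1,1],"linear":[[-0.74,0.92,0],[-0.74,0.92,0],[-0.74,0.92,0],[-0.74,0.92,0],[-0.74,0.92,0]],"yaw":[0,0,0,0,0]}' |grep tcp
python3 -m pendant '{"grip":[1,1,1,1,1],"linear":[[-0.4,0.5,0],[-0.3,0.4,0],[0,0,0],[0,0,0],[0,0,0]],"yaw":[0,0,0,0,0]}'
python3 - <<'E'
from h import *
go(*ST,.033)
c=cam("wrist");im=vision.camera("wrist")
for dx in(-.0295,.0295):
  for dy in(-.0225,.0225):
    w=np.array([ST[0]+dx*np.cos(YAW)-dy*np.sin(YAW),ST[1]+dx*np.sin(YAW)+dy*np.cos(YAW)])
    a=proj(c,[[*w,.01],[*w,.08]]).round().astype(int)
    cv2.line(im,tuple(map(int,a[0])),tuple(map(int,a[1])),(0,0,255),1)
cv2.imwrite("pics/w3.png",im)
E
```

```text
tcp_pos: [0.5462, -0.0215, 0.1599]
tcp_pos: [0.5309, -0.1981, 0.1599]
clock: 11.87
tcp_pos: [0.5289, -0.2299, 0.1596]
orientation: [-3.141, -0.0, 0.591]
ft_force: [0.4, 1.4, -6.7]
width: 0.632
finger_force: 70.8
tcp [ 0.5289 -0.2299  0.1596] rpy [-3.141 -0.     0.591] shift [0.01 0.15 4.22] yaw -0.02 F [ 0.4  1.4 -6.7] w 0.632 t 11.87
```

View pics/w3.png

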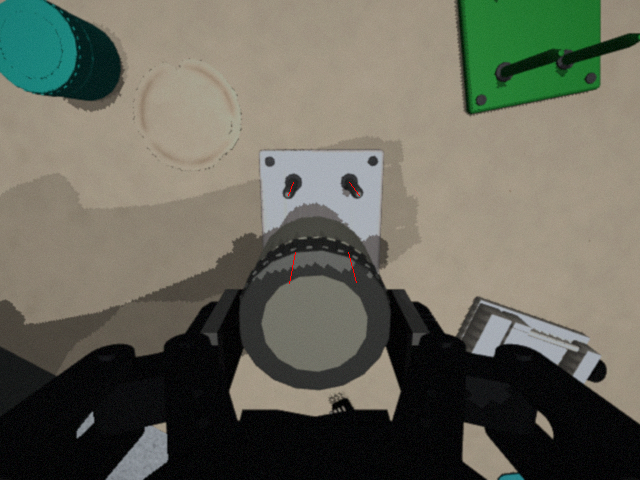

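```bash
python3 - <<'E'
from h import *
s=env.read_state();c=cam("wrist");im=cv2.imread("pics/w3.png")
tr=lambda dx,dy:np.array([ST[0]+dx*np.cos(YAW)-dy*np.sin(YAW),ST[1]+dx*np.sin(YAW)+dy*np.cos(YAW)])
for dy in(.05,-.05): print("far corner pred",proj(c,[*tr(.055,dy),.01]).round(1))
h=cv2.cvtColor(im,cv2.COLOR_BGR2HSV)
m=((h[...,1]<28)&(h[...,2]>110)).astype(np.uint8)
b,a,ct=blob(m,(321,170),80);ys,xs=np.nonzero(b)
r=[ys[xs==x].min() for x in range(285,360,5)]
print("top edge",r,"left",[xs[ys==y].min() for y in range(165,225,10)],"right",[xs[ys==y].max() for y in range(165,225,10)])
print("pred left/right at y190", proj(c,[[*tr(.035,.05),.01],[*tr(.035,-.05),.01]]).round(1))
# lid in hand: inner disc
m=((h[...,1]<60)&(h[...,2]>110)).astype(np.uint8)
b,a,ct=blob(m,(317,325),75)
k=cv2.findContours(b,0,1)[0];k=max(k,key=cv2.contourArea);e=cv2.fitEllipse(k);print("lid",a,ct,e)
t=s["tcp_pos"];w=ray(c,e[0],t[2]+.038)[0];d=(w-t)[:2];print("lid off world",d,"along x_tool",d@[np.cos(YAW),np.sin(YAW)],"lateral",d@[np.sin(YAW),-np.cos(YAW)])
E
```

```text
far corner pred [[258.5 150.6]]
far corner pred [[384.8 150.5]]
top edge [np.int64(150), np.int64(150), np.int64(150), np.int64(150), np.int64(150), np.int64(149), np.int64(150), np.int64(150), np.int64(150), np.int64(150), np.int64(149), np.int64(150), np.int64(150), np.int64(150), np.int64(149)] left [np.int64(259), np.int64(260), np.int64(260), np.int64(260), np.int64(261), np.int64(262)] right [np.int64(382), np.int64(382), np.int64(382), np.int64(381), np.int64(381), np.int64(380)]
pred left/right at y190 [[259.5 176.1]
 [383.7 176. ]]
lid 7338 [314.68642682 322.3949305 ] ((314.3541564941406, 322.7709655761719), (92.40532684326172, 102.13005065917969), 90.11482238769531)
lid off world [0.00044639 0.00187203] along x_tool 0.0014168955999931808 lateral -0.0013023630361582645
```

The stand prediction agrees with the wrist picture to about 1 mm (far edge row 150), and the pot sits within 1–2 mm of the finger centre. I lower it.

```bash
python3 -m pendant '{"grip":[1,1,1,1,1],"linear":[[-0.02,0.13,0],[0,0,0],[0,0,0.8],[0,0,0.8],[0,0,0.8]],"yaw":[-0.02,0,0,0,0]}' |grep -E "tcp|ft"
python3 -m pendant '{"grip":[1,1,1,1,1],"linear":[[0,0,0.6],[0,0,0.5],[0,0,0.4],[0,0,0.2],[0,0,0]],"yaw":[0,0,0,0,0]}' |grep -E "tcp|ft"
python3 -m pendant '{"grip":[1,1,1,1,1],"linear":[[0,0,0.06],[0,0,0.04],[0,0,0.03],[0,0,0],[0,0,0]],"yaw":[0,0,0,0,0]}' |grep -E "tcp|ft"
python3 -c "
from h import *
go(*ST,.0321)"
```

```text
tcp_pos: [0.5316, -0.2337, 0.0874]
ft_force: [0.3, 1.2, -6.3]
tcp_pos: [0.5306, -0.2339, 0.0358]
ft_force: [-0.7, 0.9, -6.0]
tcp_pos: [0.5311, -0.2342, 0.0334]
ft_force: [0.2, 0.3, -6.4]
tcp [ 0.5311 -0.2342  0.0334] rpy [ 3.141e+00 -1.000e-03  5.930e-01] shift [ 0.03 -0.02  0.04] yaw -0.0 F [ 0.2  0.3 -6.4] w 0.631 t 13.17
```

```bash
python3 -m pendant '{"grip":[1,1,1,1,1],"linear":[[0,0,0.03],[0,0,0.03],[0,0,0],[0,0,0],[0,0,0]],"yaw":[0,0,0,0,0]}' |grep -E "tcp|ft"
python3 -m pendant '{"grip":[1,1,1,1,1],"linear":[[0,0,0.03],[0,0,0],[0,0,0],[0,0,0],[0,0,0]],"yaw":[0,0,0,0,0]}' |grep -E "tcp|ft"
```

```text
tcp_pos: [0.5312, -0.2341, 0.0321]
ft_force: [-2.1, 1.4, 5.0]
tcp_pos: [0.5312, -0.2341, 0.032]
ft_force: [-4.4, 3.7, 16.3]
```

```bash
python3 -m pendant '{"grip":[0.1,-0.2,-0.7,-0.7,-0.7],"linear":[[0,0,-0.05],[0,0,0],[0,0,0],[0,0,0],[0,0,-0.5]],"yaw":[0,0,0,0,0]}' |grep -E "tcp|ft|wid"
python3 -m pendant '{"grip":[-0.7,-0.7,-0.7,-0.7,-0.7],"linear":[[0,0,-1],[0,0,-1],[0,0,-1],[0,0,-1],[0,0,0]],"yaw":[0,0,0,0,0]}' |grep -E "tcp|ft"
python3 -m pendant '{"grip":[-0.7,-0.7,-0.7,-0.7,-0.7],"linear":[[0,0,0],[0.5,-0.9,0],[0.5,-0.9,0],[0.5,-0.9,0],[0.5,-0.9,0]],"yaw":[0,0,0,0,0]}' |grep -E "tcp|ft"
python3 - <<'E'
from h import *
go(*A2,.024)
im=vision.camera("side");cv2.imwrite("pics/s2.png",im)
c=cam("side");h=cv2.cvtColor(im,cv2.COLOR_BGR2HSV)
for a,z in((ST,.07),(A2,.064),(A3,.064)):
    u=proj(c,[*a,z])[0].round().astype(int)
    T=h[u[1]-2:u[1]+3,u[0]-2:u[0]+3,2].mean()-15
    b,n,ct=blob(((h[...,2]>T)&(h[...,1]<40)).astype(np.uint8),u,9)
    print(u,T,n,ct.round(1),ray(c,ct,z)[0,:2].round(4),a)
cv2.imwrite("pics/s2c.png",cv2.resize(im[230:370,300:480],None,fx=4,fy=4))
E
```

```text
tcp_pos: [0.53, -0.2339, 0.0451]
ft_force: [-0.0, 0.6, 0.5]
width: 0.848
tcp_pos: [0.5332, -0.2359, 0.1719]
ft_force: [-0.1, -0.5, -0.1]
tcp_pos: [0.5194, -0.1099, 0.1655]
ft_force: [0.9, -0.3, -0.6]
tcp [ 0.5194 -0.1099  0.1655] rpy [-3.141e+00  1.000e-03  5.920e-01] shift [ 3.4  -6.57  4.72] yaw -0.01 F [ 0.9 -0.3 -0.6] w 0.849 t 15.25
[397 300] 171.36 217 [397.3 300.2] [ 0.5312 -0.233 ] (0.5315, -0.2333)
[245 239] 171.52 172 [245.4 239.1] [0.4948 0.1098] (0.4938, 0.1107)
[165 213] 171.0 148 [165.3 213.4] [0.458 0.301] (0.459, 0.3018)
```

View pics/s2c.png

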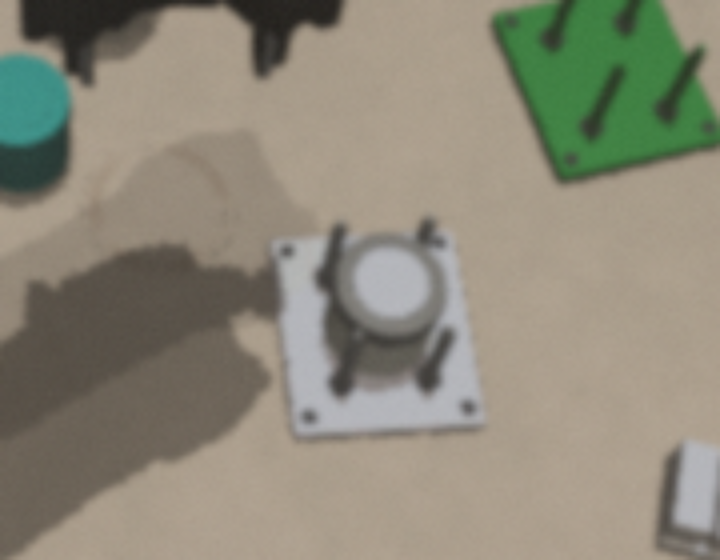

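The crop shows the heavy pot seated upright and centred between the posts, lid at crop (390,285), within 0.5 mm of the stand centre. Now I fetch the middle pot.

```bash
python3 -m pendant '{"grip":[-0.7,-0.7,-0.7,-0.7,-0.7],"linear":[[0.43,-0.82,0],[0.43,-0.82,0],[0.43,-0.82,0],[0.43,-0.82,0],[0.43,-0.82,0]],"yaw":[0,0,0,0,0]}' |grep -E "tcp|ft"
python3 -m pendant '{"grip":[-0.7,-0.7,-0.7,-0.7,-0.7],"linear":[[0.43,-0.82,0],[0.43,-0.82,0],[0.41,-0.82,0],[0,0,0.7],[0,0,0]],"yaw":[0,0,0,0,0]}' |grep -E "tcp|ft"
python3 -c "
from h import *
go(.4945,.1100,.024)"
```

```text
tcp_pos: [0.5043, 0.028, 0.1657]
ft_force: [0.6, 0.9, -0.1]
tcp_pos: [0.4935, 0.1113, 0.1427]
ft_force: [-0.7, -0.9, -0.9]
tcp [0.4935 0.1113 0.1427] rpy [-3.141  0.004  0.597] shift [0.02 0.06 3.96] yaw 0.04 F [-0.7 -0.9 -0.9] w 0.849 t 16.13
```

```bash
python3 -m pendant '{"grip":[-0.7,-0.7,-0.7,-0.7,-0.7],"linear":[[0.02,0.05,1],[0,0,1],[0,0,1],[0,0,0.9],[0,0,0.06]],"yaw":[0,0,0,0,0]}' |grep -E "tcp|ft"
python3 -m pendant '{"grip":[1,1,1,1,1],"linear":[[0,0,0],[0,0,0],[0,0,0],[0,0,0],[0,0,0]],"yaw":[0,0,0,0,0]}' 60 |grep -E "tcp|ft|wid"
python3 -m pendant '{"grip":[1,1,1,1,1],"linear":[[0,0,0],[0,0,0],[0,0,0],[0,0,-0.3],[0,0,-0.4]],"yaw":[0,0,0,0,0]}' |grep -E "tcp|ft"
python3 -m pendant '{"grip":[1,1,1,1,1],"linear":[[0,0,0],[0,0,0],[0,0,0],[0,0,0],[0,0,0]],"yaw":[0,0,0,0,0]}' | grep -E "tcp|ft"
python3 -m pendant '{"grip":[1,1,1,1,1],"linear":[[0,0,0],[0,0,0],[0,0,0],[0,0,0],[0,0,0]],"yaw":[0,0,0,0,0]}' | grep ft_force
python3 -c "
from h import *
go(*ST,.19)"
```

```text
tcp_pos: [0.4948, 0.1065, 0.0233]
ft_force: [0.0, -0.7, 0.4]
tcp_pos: [0.4973, 0.1087, 0.0279]
ft_force: [-0.6, -0.8, -4.1]
width: 0.633
tcp_pos: [0.4959, 0.1083, 0.0478]
ft_force: [0.2, -0.1, -3.8]
tcp_pos: [0.4964, 0.1085, 0.0475]
ft_force: [-0.5, 0.4, -3.6]
ft_force: [-0.2, 0.3, -5.1]
tcp [0.4967 0.1085 0.0478] rpy [3.142 0.    0.593] shift [-5.4  10.1  -4.74] yaw -0.01 F [-0.2  0.3 -5.1] w 0.631 t 18.22
```

About 4 N, so the middle one. I carry it to the stand.

```bash
python3 -m pendant '{"grip":[1,1,1,1,1],"linear":[[0,0,-0.8],[0,0,-1],[0,0,-1],[0,0,-1],[-0.3,0.5,0]],"yaw":[0,0,0,0,0]}' >/dev/null
python3 -m pendant '{"grip":[1,1,1,1,1],"linear":[[-0.47,0.88,0],[-0.47,0.88,0],[-0.47,0.88,0],[-0.47,0.88,0],[-0.47,0.88,0]],"yaw":[0,0,0,0,0]}' |grep tcp
python3 -m pendant '{"grip":[1,1,1,1,1],"linear":[[-0.47,0.88,0],[-0.47,0.88,0],[-0.47,0.88,0],[-0.47,0.88,0],[-0.47,0.88,0]],"yaw":[0,0,0,0,0]}' |grep tcp
python3 -m pendant '{"grip":[1,1,1,1,1],"linear":[[-0.3,0.5,0],[-0.1,0.2,0],[0,0,0],[0,0,0],[0,0,0]],"yaw":[0,0,0,0,0]}'
cat >> h.py <<'E'
def lid():
    t=env.read_state()["tcp_pos"];c=cam("wrist");im=vision.camera("wrist");h=cv2.cvtColor(im,cv2.COLOR_BGR2HSV)
    b,a,ct=blob(((h[...,1]<60)&(h[...,2]>110)).astype(np.uint8),(317,325),75)
    k=max(cv2.findContours(b,0,1)[0],key=cv2.contourArea);e=cv2.fitEllipse(k)
    d=(ray(c,e[0],t[2]+.038)[0]-t)[:2]
    print("lid",a,np.round(e[0],1),np.round(e[1],1),"x_tool",d@[np.cos(YAW),np.sin(YAW)],"lat",d@[np.sin(YAW),-np.cos(YAW)])
E
python3 -c "
from h import *
go(*ST,.098);lid()"
```

```text
tcp_pos: [0.5126, -0.059, 0.162]
tcp_pos: [0.5278, -0.208, 0.1618]
clock: 19.88
tcp_pos: [0.5298, -0.229, 0.1616]
orientation: [-3.14, -0.0, 0.594]
ft_force: [0.7, 0.1, -3.5]
width: 0.631
finger_force: 67.3
tcp [ 0.5298 -0.229   0.1616] rpy [-3.14  -0.     0.594] shift [-0.03  0.15  2.12] yaw 0.01 F [ 0.7  0.1 -3.5] w 0.631 t 19.88
lid 7381 [314.2 321. ] [ 91.7 101.2] x_tool 0.0021776007687336063 lat -0.0013174916458251857
```

```bash
python3 -m pendant '{"grip":[1,1,1,1,1],"linear":[[-0.06,0.17,0],[0,0,0],[0,0,0.7],[0,0,0.7],[0,0,0.5]],"yaw":[0,0,0,0,0]}' |grep -E "tcp|ft"
python3 -m pendant '{"grip":[1,1,1,1,1],"linear":[[0,0,0.2],[0,0,0],[0,0,0],[0,0,0.05],[0,0,0.05]],"yaw":[0,0,0,0,0]}' |grep -E "tcp|ft"
python3 -c "
from h import *
go(.5309,-.2343,.092)"
```

```text
tcp_pos: [0.5314, -0.2353, 0.1038]
ft_force: [0.1, -0.7, -4.9]
tcp_pos: [0.532, -0.2363, 0.0968]
ft_force: [0.2, 0.1, -4.5]
tcp [ 0.532  -0.2363  0.0968] rpy [ 3.14e+00 -1.00e-03  5.93e-01] shift [ 0.01 -0.08  0.16] yaw -0.01 F [ 0.2  0.1 -4.5] w 0.63 t 20.77
```

```bash
python3 -m pendant '{"grip":[1,1,1,1,1],"linear":[[0,-0.07,0],[0,0,0.05],[0,0,0],[0,0,0],[0,0,0]],"yaw":[0,0,0,0,0]}' |grep -E "tcp|ft"
python3 -m pendant '{"grip":[1,1,1,1,1],"linear":[[0,0,0.04],[0,0,0.02],[0,0,0],[0,0,0],[0,0,0]],"yaw":[0,0,0,0,0]}' |grep -E "tcp|ft"
python3 -c "
from h import *
go(.5309,-.2343,.09)"
```

```text
tcp_pos: [0.5302, -0.2343, 0.0945]
ft_force: [0.8, -0.6, -3.4]
tcp_pos: [0.5306, -0.2343, 0.0936]
ft_force: [-2.0, 0.9, 8.4]
tcp [ 0.5306 -0.2343  0.0936] rpy [ 3.141e+00 -1.000e-03  5.930e-01] shift [0.01 0.01 0.12] yaw -0.01 F [-2.   0.9  8.4] w 0.63 t 21.6
```

```bash
python3 -m pendant '{"grip":[0.1,-0.2,-0.7,-0.7,-0.7],"linear":[[0,0,-0.03],[0,0,0],[0,0,0],[0,0,0],[0,0,-0.5]],"yaw":[0,0,0,0,0]}' |grep -E "tcp|ft|wid"
python3 -m pendant '{"grip":[-0.7,-0.7,-0.7,-0.7,-0.7],"linear":[[0,0,-1],[0,0,-1],[0,0,-0.5],[0.2,-0.4,0],[0.48,-0.96,0]],"yaw":[0,0,0,0,0]}' |grep -E "tcp|ft"
python3 -m pendant '{"grip":[-0.7,-0.7,-0.7,-0.7,-0.7],"linear":[[0.48,-0.96,0],[0.48,-0.96,0],[0.48,-0.96,0],[0.48,-0.96,0],[0.48,-0.96,0]],"yaw":[0,0,0,0,0]}' |grep -E "tcp|ft"
python3 - <<'E'
from h import *
go(.459,.301,.13)
im=vision.camera("side");c=cam("side");h=cv2.cvtColor(im,cv2.COLOR_BGR2HSV)
for a,z in((ST,.13),(A3,.064)):
    u=proj(c,[*a,z])[0].round().astype(int)
    T=h[u[1]-2:u[1]+3,u[0]-2:u[0]+3,2].mean()-15
    b,n,ct=blob(((h[...,2]>T)&(h[...,1]<40)).astype(np.uint8),u,11)
    print(u,T,n,ct.round(1),ray(c,ct,z)[0,:2].round(4),a)
cv2.imwrite("pics/s3c.png",cv2.resize(im[230:370,300:480],None,fx=4,fy=4))
E
```

```text
tcp_pos: [0.5292, -0.2338, 0.1068]
ft_force: [-0.6, -0.4, -0.2]
width: 0.849
tcp_pos: [0.5251, -0.1923, 0.1848]
ft_force: [0.9, 0.5, -0.0]
tcp_pos: [0.5026, -0.0274, 0.1829]
ft_force: [0.4, 1.1, -0.1]
tcp [ 0.5026 -0.0274  0.1829] rpy [-3.141e+00  1.000e-03  5.930e-01] shift [ 4.91 -9.89  1.77] yaw -0.0 F [ 0.4  1.1 -0.1] w 0.853 t 22.85
[402 287] 167.36 250 [402.1 287.6] [ 0.5308 -0.2334] (0.5315, -0.2333)
[165 213] 166.72 152 [165.4 213.3] [0.4584 0.301 ] (0.459, 0.3018)
```

View pics/s3c.png

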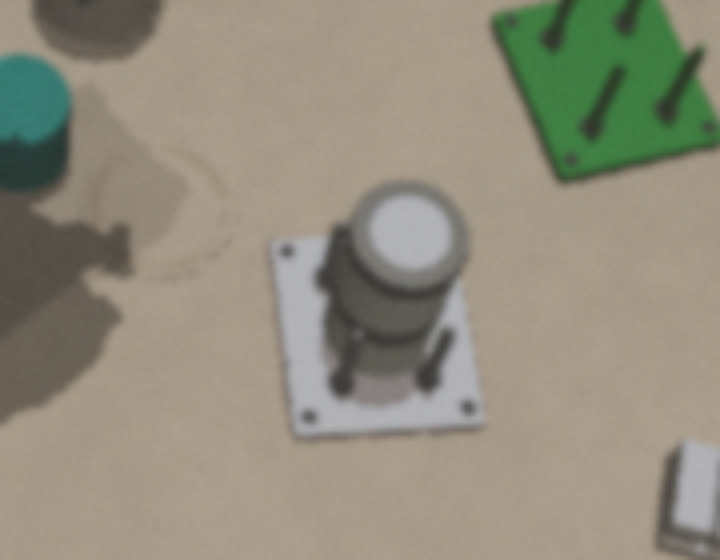

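The crop shows the second pot squarely on the first, lid at crop (411,232), within 0.6 mm. Now the lightest.

```bash
python3 -m pendant '{"grip":[-0.7,-0.7,-0.7,-0.7,-0.7],"linear":[[0.48,-0.96,0],[0.48,-0.96,0],[0.48,-0.96,0],[0.48,-0.96,0],[0.48,-0.96,0]],"yaw":[0,0,0,0,0]}' |grep -E "tcp|ft"
python3 -m pendant '{"grip":[-0.7,-0.7,-0.7,-0.7,-0.7],"linear":[[0.48,-0.96,0],[0.48,-0.96,0],[0.48,-0.96,0],[0.48,-0.96,0],[0.48,-0.96,0]],"yaw":[0,0,0,0,0]}' |grep -E "tcp|ft"
python3 -m pendant '{"grip":[-0.7,-0.7,-0.7,-0.7,-0.7],"linear":[[0,0,0.8],[0,0,0],[0,0,0],[0,0,0],[0,0,0]],"yaw":[0,0,0,0,0]}' |grep -E "tcp|ft"
python3 -c "
from h import *
go(.459,.301,.024)"
```

```text
tcp_pos: [0.4819, 0.1319, 0.183]
ft_force: [1.3, 0.2, -0.1]
tcp_pos: [0.4611, 0.2916, 0.1829]
ft_force: [-0.0, -0.4, -1.2]
tcp_pos: [0.4627, 0.2888, 0.1602]
ft_force: [-0.0, -0.6, -0.1]
tcp [0.4627 0.2888 0.1602] rpy [ 3.141e+00 -1.000e-03  5.910e-01] shift [ 0.12 -0.41  4.54] yaw -0.03 F [-0.  -0.6 -0.1] w 0.848 t 24.15
```

```bash
python3 -m pendant '{"grip":[-0.7,-0.7,-0.7,-0.7,-0.7],"linear":[[0.12,-0.41,0],[0,0,1],[0,0,0],[0,0,0],[0,0,0]],"yaw":[0,0,0,0,0]}' |grep -E "tcp|ft"
python3 -c "
from h import *
go(.459,.301,.024)"
```

```text
tcp_pos: [0.4585, 0.3019, 0.1303]
ft_force: [0.2, 0.6, 0.6]
tcp [0.4585 0.3019 0.1303] rpy [ 3.141 -0.     0.592] shift [-0.    0.03  3.54] yaw -0.02 F [0.2 0.6 0.6] w 0.85 t 24.57
```

```bash
python3 -m pendant '{"grip":[-0.7,-0.7,-0.7,-0.7,-0.7],"linear":[[0,0.03,1],[0,0,1],[0,0,1],[0,0,0.5],[0,0,0]],"yaw":[0,0,0,0,0]}' |grep -E "tcp|ft"
python3 -m pendant '{"grip":[-0.7,-0.7,1,1,1],"linear":[[0,0,0],[0,0,0],[0,0,0],[0,0,0],[0,0,0]],"yaw":[0,0,0,0,0]}' 60 |grep -E "tcp|ft|wid"
python3 -m pendant '{"grip":[1,1,1,1,1],"linear":[[0,0,0],[0,0,0],[0,0,0],[0,0,0],[0,0,0]],"yaw":[0,0,0,0,0]}' |grep -E "tcp|ft|wid"
python3 -m pendant '{"grip":[1,1,1,1,1],"linear":[[0,0,-0.3],[0,0,-0.4],[0,0,0],[0,0,0],[0,0,0]],"yaw":[0,0,0,0,0]}' |grep -E "tcp|ft"
python3 -m pendant '{"grip":[1,1,1,1,1],"linear":[[0,0,0],[0,0,0],[0,0,0],[0,0,0],[0,0,0]],"yaw":[0,0,0,0,0]}' | grep -E "tcp|ft"
python3 -c "
from h import *
go(*ST,.2)"
```

```text
tcp_pos: [0.4582, 0.3007, 0.0229]
ft_force: [0.3, -0.5, 0.8]
tcp_pos: [0.4596, 0.3019, 0.0266]
ft_force: [-1.7, -1.5, 13.3]
width: 0.635
tcp_pos: [0.4596, 0.3019, 0.0266]
ft_force: [-1.1, -1.6, 13.9]
width: 0.634
tcp_pos: [0.4586, 0.3017, 0.0457]
ft_force: [0.1, -0.3, -1.4]
tcp_pos: [0.4586, 0.3013, 0.0453]
ft_force: [0.0, 0.0, -1.1]
tcp [0.4586 0.3013 0.0453] rpy [3.141 0.    0.593] shift [-7.94 16.14 -5.15] yaw -0.01 F [ 0.   0.  -1.1] w 0.631 t 26.65
```

```bash
python3 -m pendant '{"grip":[1,1,1,1,1],"linear":[[0,0,-0.8],[0,0,-1],[0,0,-1],[0,0,-1],[0,0,-1]],"yaw":[0,0,0,0,0]}' >/dev/null
python3 -m pendant '{"grip":[1,1,1,1,1],"linear":[[-0.25,0.5,-0.2],[-0.48,0.97,0],[-0.48,0.97,0],[-0.48,0.97,0],[-0.48,0.97,0]],"yaw":[0,0,0,0,0]}' |grep tcp
python3 -m pendant '{"grip":[1,1,1,1,1],"linear":[[-0.48,0.97,0],[-0.48,0.97,0],[-0.48,0.97,0],[-0.48,0.97,0],[-0.48,0.97,0]],"yaw":[0,0,0,0,0]}' |grep tcp
python3 -m pendant '{"grip":[1,1,1,1,1],"linear":[[-0.48,0.97,0],[-0.48,0.97,0],[-0.48,0.97,0],[-0.48,0.97,0],[-0.48,0.97,0]],"yaw":[0,0,0,0,0]}' |grep tcp
python3 -m pendant '{"grip":[1,1,1,1,1],"linear":[[-0.4,0.8,0],[-0.2,0.5,0],[0,0,0],[0,0,0],[0,0,0]],"yaw":[0,0,0,0,0]}' |grep -E "tcp|ft"
python3 -c "
from h import *
go(.5308,-.2343,.1526);lid()"
```

```text
tcp_pos: [0.4776, 0.1542, 0.1951]
tcp_pos: [0.499, -0.0069, 0.1951]
tcp_pos: [0.5204, -0.1678, 0.1949]
tcp_pos: [0.5273, -0.2076, 0.1949]
ft_force: [0.4, -0.1, -0.7]
tcp [ 0.5273 -0.2076  0.1949] rpy [-3.14e+00  1.00e-03  5.93e-01] shift [-0.4   0.81  1.41] yaw -0.01 F [ 0.4 -0.1 -0.7] w 0.634 t 28.73
lid 7585 [314.3 324.9] [ 92.7 102.3] x_tool 0.0006481374153371012 lat -0.0012628326819559088
```

```bash
python3 -m pendant '{"grip":[1,1,1,1,1],"linear":[[-0.2,0.41,0],[-0.17,0.4,0],[0,0,0.6],[0,0,0.3],[0,0,0]],"yaw":[0,0,0,0,0]}' >/dev/null
python3 -m pendant '{"grip":[1,1,1,1,1],"linear":[[0,0,0],[0,0,0],[0,0,0.2],[0,0,0],[0,0,0]],"yaw":[0,0,0,0,0]}' |grep -E "tcp|ft"
python3 -c "
from h import *
go(.5317,-.2337,.1526)"
```

```text
tcp_pos: [0.5325, -0.2343, 0.1625]
ft_force: [-0.4, -0.2, -0.8]
tcp [ 0.5325 -0.2343  0.1625] rpy [-3.141 -0.     0.593] shift [-0.01 -0.03  0.33] yaw -0.0 F [-0.4 -0.2 -0.8] w 0.63 t 29.62
```

```bash
python3 -m pendant '{"grip":[1,1,1,1,1],"linear":[[0,-0.03,0.1],[0,0,0.08],[0,0,0.05],[0,0,0],[0,0,0]],"yaw":[0,0,0,0,0]}' |grep -E "tcp|ft"
python3 -m pendant '{"grip":[1,1,1,1,1],"linear":[[0,0,0.03],[0,0,0.02],[0,0,0],[0,0,0],[0,0,0]],"yaw":[0,0,0,0,0]}' |grep -E "tcp|ft"
python3 -c "
from h import *
go(.5317,-.2337,.1526)"
```

```text
tcp_pos: [0.5319, -0.2338, 0.1555]
ft_force: [0.2, -0.1, -1.4]
tcp_pos: [0.532, -0.2338, 0.1542]
ft_force: [0.0, 0.1, -1.2]
tcp [ 0.532  -0.2338  0.1542] rpy [ 3.141 -0.     0.593] shift [-0.01 -0.01  0.05] yaw -0.01 F [ 0.   0.1 -1.2] w 0.634 t 30.45
```

```bash
python3 -m pendant '{"grip":[1,1,1,1,1],"linear":[[0,0,0.02],[0,0,0.02],[0,0,0],[0,0,0],[0,0,0]],"yaw":[0,0,0,0,0]}' |grep -E "tcp|ft"
python3 -m pendant '{"grip":[1,1,1,1,1],"linear":[[0,0,0.02],[0,0,0],[0,0,0],[0,0,0],[0,0,0]],"yaw":[0,0,0,0,0]}' |grep -E "tcp|ft"
```

```text
tcp_pos: [0.532, -0.2338, 0.1529]
ft_force: [-0.5, 0.1, -1.0]
tcp_pos: [0.532, -0.2338, 0.1527]
ft_force: [-1.8, -0.1, 5.4]
```

Contact at 5 N. I release and back off.

```bash
python3 -m pendant '{"grip":[0.1,-0.2,-0.7,-0.7,-0.7],"linear":[[0,0,-0.02],[0,0,0],[0,0,0],[0,0,0],[0,0,-0.4]],"yaw":[0,0,0,0,0]}' |grep -E "tcp|ft|wid"
python3 -m pendant '{"grip":[-0.7,-0.7,-0.7,-0.7,-0.7],"linear":[[0,0,-1],[0,0,-1],[0,0,-0.8],[0,0,0],[0.48,-0.96,0]],"yaw":[0,0,0,0,0]}' |grep -E "tcp|ft"
python3 -m pendant '{"grip":[-0.7,-0.7,-0.7,-0.7,-0.7],"linear":[[0.48,-0.96,0],[0.48,-0.96,0],[0.48,-0.96,0],[0.3,-0.6,0],[0,0,0]],"yaw":[0,0,0,0,0]}' |grep -E "tcp|ft"
python3 - <<'E'
from h import *
im=vision.camera("side");c=cam("side");h=cv2.cvtColor(im,cv2.COLOR_BGR2HSV)
u=proj(c,[*ST,.19])[0].round().astype(int)
T=h[u[1]-2:u[1]+3,u[0]-2:u[0]+3,2].mean()-15
b,n,ct=blob(((h[...,2]>T)&(h[...,1]<40)).astype(np.uint8),u,12)
print(u,T,n,ct.round(1),ray(c,ct,.19)[0,:2].round(4))
s=vision.camera("scene")
V=np.zeros((480,800,3),np.uint8);V[:,:400]=cv2.resize(im[140:380,230:430],(400,480));V[:,400:]=cv2.resize(s[140:380,270:470],(400,480))
V=np.vstack([V[:,:],np.zeros((0,800,3),np.uint8)]);cv2.imwrite("pics/f.png",V)
cv2.imwrite("pics/side_end.png",im)
E
```

```text
tcp_pos: [0.5311, -0.2332, 0.1636]
ft_force: [0.9, 0.9, -1.1]
width: 0.852
tcp_pos: [0.5288, -0.2076, 0.2518]
ft_force: [0.6, -0.2, 1.1]
tcp_pos: [0.5123, -0.0814, 0.2488]
ft_force: [-0.2, 0.7, -0.3]
[408 273] 167.6 273 [407.5 273. ] [ 0.5313 -0.2334]
```

View pics/f.png

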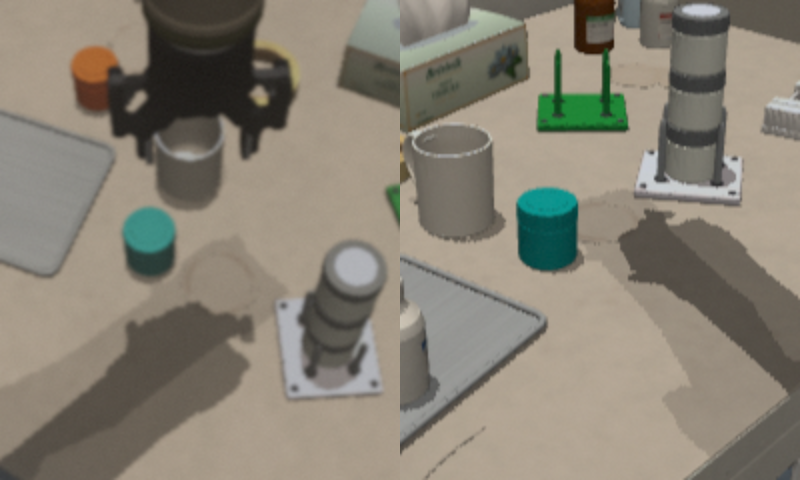

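View pics/side_end.png

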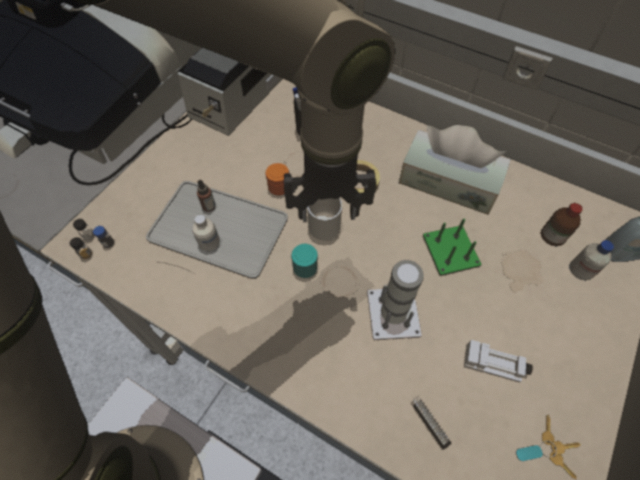

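The three-pot stack stands straight, with the top lid at side px (407,273), within 1 mm of the stand centre. The bottles at (205,195) and (203,230) and the mug at (324,215) have not moved. I hand the job in.

```bash
python3 -c "
from plant import env
print(env.close_job())"
```

```text
the job is handed in; nothing more can be done
None
```

The three pots are stacked upright in the stand, heaviest (about 7 N) at the bottom, middle (about 4 N) next and lightest (about 1.5 N) on top, each within about 1 mm of the stand centre; the bottles and mug stand where they were, and I handed the job in at about 32 s.

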